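# Shut and latch a specimen case

### The arm

A 6-joint arm with a two-finger parallel gripper is mounted at the origin on the work surface. World frame = base frame: x ahead of the robot, y to its left, z up, the work surface at z = 0. Lengths are in mm, angles in rad, forces in N, time in s.
With the tool pointing down it reaches from about 300 to 775 mm from the base axis. Payload 14.6 kg.
Tool frame: the origin (TCP) lies between the finger pads; the fingertips stand 11 mm ahead of it and the grasp point (between the pads) lies 8 mm behind it; z points along the fingers, y is the line along which they close (so a half turn about z gives the same grasp; the last joint's range is limited). The gripper opens to 94 mm and grips with 3 to 60 N. Pads are 16 mm wide; open, the fingers measure 119 mm over their backs; the gripper's body (75 mm by 177 mm) begins 78 mm behind the grasp point.
Start: joints at [1.188, 0.3, 1.521, -0, 1.321, -0.067], TCP at [170.815, 522.792, 216.446] pointing down, gripper open.
Joint ranges: [-3.03, 3.03], [-0.79, 2.21], [0.23, 2.52], [-1.04, 4.18], [0, 3.07], [-2.55, 2.55]. Speed limits (rad/s): [2.22, 2.22, 2.57, 3.14, 3.14, 3.14].

### API

Orientations are given as [roll, pitch, yaw] about the fixed x, y, z axes, in that order (R = Rz(yaw) Ry(pitch) Rx(roll)).
In Python, from cell import manip gives the robot as it stands. The module is installed in compiled form; this text tells all that it offers.
- The arm moves only by the tool arm_command, never from a script. Its argument "rows" is one flat list of numbers, 5 for each row, row after row: the shift along the world's x, y, z in mm, then the turn about the world's z in degrees, then the finger opening in mm, from 0 to 94. In form: [dx, dy, dz, twist, jaw, dx, dy, dz, twist, jaw, ...]. A call has 1 to 5 rows; each row shifts and turns the commanded pose from where the row before left it; what a row does not reach is not made up. A row lasts 1/8 s, in which the tool goes at most 62.5 mm and 10.7 degrees, less where a joint would pass 70% of its speed; a pose out of reach is approached as far as the arm can. A call is refused whole if a number of a shift passes 62.5 or a number of a turn 10.7, either way. A call with a gripper value outside its range is refused whole. The fingers move at their own pace and stop on an object; "newtons" is the grip in N (left out, the last holds). Time passes only in rows, so rows that do not move let the fingers close. It gives the time, the measured TCP pose, the force and the opening at its end, in the units of the state.
- manip.read_state(): the state, without advancing time (a new reading comes with each control period).
- manip.camera(name): name is "side" or "top" or "wrist"; returns a dict with "image" (384x512x3 uint8, blue, green, red), "z_map" (384x512 float32, mm along the optical axis (not along the pixel's ray), 0 where there is no reading), "fx", "fy", "cx", "cy" (pixels), "pose" (4x4, takes a point from camera to world coordinates). Camera axes: x right, y down, z forward; pixel columns grow to the right and rows downward; lengths in mm; the calibration is good to about 2 mm. A picture is of the moment at which its call begins.
- manip.sign_off(): hands the job in, once; it reports no verdict.
The state is a dict: "clock": time; "joints": joint angles; "qd": joint speeds; "effort": joint torques, N m; "eef_pos": TCP position; "eef_rot": TCP orientation; "wrist_force": force on the tool from outside, world axes, zero at the start; "moment": the same for the moment, N m; "finger_gap": finger opening in mm.
Only numpy, scipy, OpenCV 4.12 (cv2) and the standard library are available. Lean on these libraries where they do the work, as an engineer would, in place of code of your own. Each camera call takes 0.05 s, during which the arm holds its last target. There are 200 camera calls.

### The job

Shut the lid of the specimen case, then secure it with the loose steel latch plate: pass the plate's oblong eye, tilted, over the wide head of the stud on the case's front ledge and lay it level under the head, with its tongue resting on the shut lid. Leave it lying there and leave the bottle, jar and beaker where they stand.

Things in the scene. Friction and masses are not known exactly. Their poses are not given: they have to be found in the camera images.
- stud (a point): Foot of the steel stud: on its axis, on the top of the case's black front ledge, 68 mm above the table. Fixed; place and yaw differ each time. Axes: x from the stud towards the case, y left, z up. Square neck 7 x 7 mm, 13 mm high up to the head. Ledge top runs x -35 to +40 mm, y -30 to +30 mm; the shut lid's top begins at x = +40 mm, flush with it.
- stud_head (a point): Centre of the top of the stud's wide head, 17 mm above the ledge. The head is a flat bar 36 mm long along x, 9 mm wide along y, 4 mm thick, centred on the neck; axes as the stud's.
- case: White plastic specimen case, fixed: open box 140 mm deep (x), 150 mm wide (y), rim 60 mm high, amber tubes inside; the ledge with the stud stands before its front, towards the robot. Origin under the box's centre, 110 mm from the stud along x.
- lid_hinge (a point): Hinge line of the lid, at the middle of the far upper edge of the box, 60 mm above the table; 180 mm from the stud along its x; axes as the stud's.
- lid_edge (a point): Middle of the lid's free (front) edge, on its upper/outer face. The lid is a plain grey slab 140 mm long from the hinge, 150 mm wide, 8 mm thick, lying from 0 to 8 mm above the hinge line when shut.
- lid (a joint): Lid angle in rad: 0 shut flat, growing as the front edge rises; up to 1.3. The hinge is stiff: the lid stays where it is left; about 2 to 4 N on its outer face near the free edge moves it.
- latch_grip (a point): Middle of the black grip tab on the loose latch plate, 24 mm above the plate's underside; tab 20 mm along the plate's x, 10 mm along its y, standing from 4 to 42 mm above the underside. Axes: x along the plate to its tongue, z out of its upper face. About 90 g in all; starts flat on the table, tab up, left or right of the case.
- latch_eye (a point): Centre of the plate's oblong through-eye, 2 mm above the underside; axes as the grip's (at x = +35 mm). Steel plate 34 mm wide, 4 mm thick, from x = -24 (short end) to +65 mm (tongue end). Eye 30 mm along x, 16 mm along y: shorter than the stud's head, so it passes only tilted, the 9 mm bar of the short end tucked under the head against the neck first.
- latch_tip (a point): Tongue end of the latch plate, middle of its end edge, 65 mm along x from the eye's centre, at half thickness.
- bottle: Bystander: white bottle, 60 mm diameter, 120 mm tall, on the other side of the case from the plate; origin at the centre of its underside.
- jar: Bystander: amber jar, 52 mm diameter, 70 mm tall; origin at the centre of its underside.
- beaker: Bystander: glass beaker, 66 mm diameter, 80 mm tall; origin at the centre of its underside.
Not all that is in view belongs to the job. Of the things like the part that bears latch_grip, leave any that is yellow; of the rest the larger one is meant.

How it is judged (in metres and radians):
On the way, in this order (a step that is already met when the one before it is completed fails the run):
1. the lid is shut (within 0.04 rad) (value of joint lid below 0.04 rad), for 0.2 s.
2. the plate lies level with its eye round the stud's neck, under the head (x of latch_eye in the frame of stud between -0.014 and 0.014 m and y of latch_eye in the frame of stud between -0.0075 and 0.0075 m and z of latch_eye in the frame of stud below 0.008 m and angle between latch_eye's own z axis and vertical below 0.09 rad), for 0.2 s.
At the end, for the whole second after the job is handed in: Lid shut within 0.04 rad; plate at rest, level within 0.09 rad, eye centre within 14 mm along and 7.5 mm across of the stud axis and under 8 mm above the ledge; tongue end 43 to 85 mm from the stud towards the case, within 50 mm sideways, so over the lid (all of step 2 and value of joint lid below 0.04 rad and x of latch_tip in the frame of stud between 0.043 and 0.085 m and y of latch_tip in the frame of stud between -0.05 and 0.05 m and linear speed of latch below 0.01 m/s and angular speed of latch below 0.1 rad/s); the robot touches nothing.
It fails at once if the bottle is moved more than 30 mm or tipped over (distance of bottle from where it was at the start of the episode above 0.03 m or angle between bottle's own z axis and vertical above 0.5 rad).
It fails at once if the jar is moved more than 30 mm or tipped over (distance of jar from where it was at the start of the episode above 0.03 m or angle between jar's own z axis and vertical above 0.5 rad).
It fails at once if the beaker is moved more than 30 mm or tipped over (distance of beaker from where it was at the start of the episode above 0.03 m or angle between beaker's own z axis and vertical above 0.5 rad).
It also fails if it takes over 54 s, if anything falls off the work surface, if the arm or the gripper's body presses on something with over 40 N, if the wrist force passes 120 N, or if a joint passes its speed limit or range.

## Working session

There is one attempt and no reset: what is moved stays moved. The work goes in short steps, Python scripts to look and compute and a tool call to move; the robot and the scene stay as the last step left them, time stands still between calls to the robot, and variables do not carry over. Pictures are saved under pics/ and viewed, on a budget of 10 in all, crops included, one or two more only if the job needs it, and the job is handed in when it is done.

Besides the shell and the picture viewer there is one more tool, called after ">>>" as name(argument=value, ...), one argument or row to a line, values as JSON. arm_command: Moves the arm, as the interface text tells. Its arguments: {"type":"object","properties":{"rows":{"type":"array","items":{"type":"number"}},"newtons":{"type":"number"}},"required":["rows"]}

```bash
mkdir -p pics; cat > h.py <<'E'
import numpy as np, cv2
from cell import manip
def cam(n,save=None):
    c=manip.camera(n)
    if save: cv2.imwrite('pics/'+save,c['image'])
    return c
def pts(c):
    z=c['z_map'];h,w=z.shape
    u,v=np.meshgrid(np.arange(w),np.arange(h))
    P=np.stack([(u-c['cx'])/c['fx']*z,(v-c['cy'])/c['fy']*z,z,np.ones_like(z)],-1)
    W=P@c['pose'].T
    W=W[...,:3]; W[z==0]=np.nan
    return W
def ray(c,u,v,h):
    d=c['pose'][:3,:3]@np.array([(u-c['cx'])/c['fx'],(v-c['cy'])/c['fy'],1]);o=c['pose'][:3,3]
    return o+d*(h-o[2])/d[2]
E
python3 - <<'E'
from h import *
import pickle
D={}
for n in ['top','side']:
    D[n]=cam(n); print(n,np.round(D[n]['pose'],2).tolist(),D[n]['fx'],D[n]['cx'],D[n]['cy'])
pickle.dump(D,open('d.pkl','wb'))
cv2.imwrite('pics/a.png',np.vstack([D['top']['image'],D['side']['image']])[:, :] if 0 else cv2.resize(np.hstack([D['top']['image'],D['side']['image']]),(800,300),interpolation=cv2.INTER_AREA))
cv2.imwrite('pics/top.png',D['top']['image']);cv2.imwrite('pics/side.png',D['side']['image'])
print(manip.read_state())
E
```

```text
top [[0.01, -1.0, 0.09, 419.99], [-1.0, -0.01, 0.01, -52.71], [-0.01, -0.09, -1.0, 1319.4], [0.0, 0.0, 0.0, 1.0]] 398.3452620090434 257.7338497820889 190.12240720097228
side [[0.88, -0.25, 0.41, 112.15], [-0.48, -0.42, 0.77, -802.0], [-0.02, -0.87, -0.49, 571.44], [0.0, 0.0, 0.0, 1.0]] 373.1581199236372 253.97975874365923 185.58434380648416
{'clock': 0.1, 'joints': array([ 1.18837442e+00,  3.00414546e-01,  1.52153199e+00,  5.72492670e-06,
        1.32071647e+00, -6.66010737e-02]), 'qd': array([ 0.00035558, -0.00218201,  0.00044851,  0.00104766, -0.00039271,
        0.00070218]), 'effort': array([ 2.09513746e-03, -5.32649088e+01, -3.53283405e+01,  7.09009962e-02,
        2.34479288e-02, -5.34061337e-05]), 'eef_pos': array([170.74262987, 522.5795431 , 215.93811843]), 'eef_rot': array([-3.14052505e+00, -7.67665027e-05,  2.82577036e+00]), 'wrist_force': array([ 0.24034225, -0.26874983,  0.5269568 ]), 'moment': array([ 0.03174829,  0.02130853, -0.01611626]), 'finger_gap': 93.84772551063408}
```

View pics/top.png

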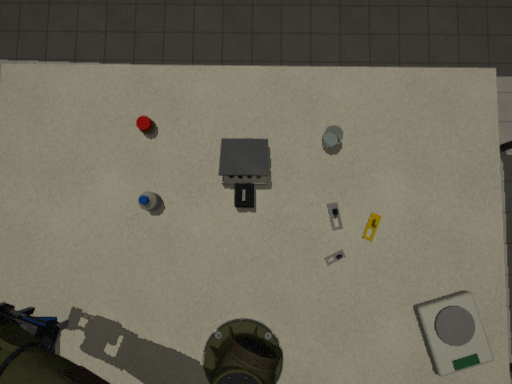

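View pics/side.png

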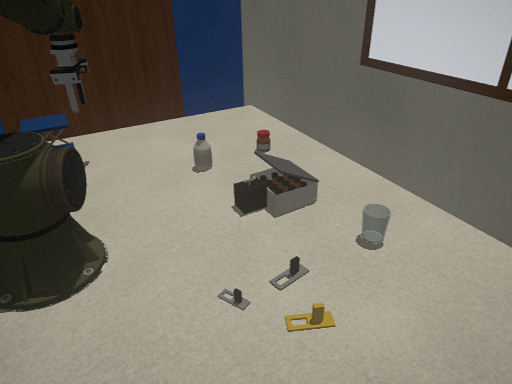

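Top view: case with a black ledge and stud at about (245,195), open lid at (245,157), larger grey plate at (334,215), smaller grey at (335,257), yellow at (371,226), bottle at (149,201), jar at (145,124), beaker at (332,138). The side view shows the lid about half open. Next I'll get coarse measurements.

```bash
python3 - <<'E'
from h import *
import pickle
D=pickle.load(open('d.pkl','rb'))
c=D['top'];W=pts(c);im=c['image'].astype(int)
def comp(mask,W,roi,name):
    m=np.zeros(mask.shape,np.uint8);r=roi;m[r[1]:r[3],r[0]:r[2]]=mask[r[1]:r[3],r[0]:r[2]]
    P=W[m>0];P=P[~np.isnan(P).any(1)]
    print(name,m.sum(),np.round(np.median(P,0),1),'z',np.round(np.percentile(P[:,2],[2,50,98]),1))
    if m.sum()>5:
        box=cv2.minAreaRect(P[:,:2].astype(np.float32));print('  rect',np.round(box[0],1),np.round(box[1],1),round(box[2],1))
    return P
dark=im.max(-1)<60
comp(dark,W,(225,180,262,212),'ledge')
comp((W[...,2]>74),W,(210,130,280,190),'lid?')
comp(dark,W,(322,200,345,232),'tab')
for n,roi in [('plate',(322,198,346,234)),('small',(320,246,350,268)),('yellow',(360,205,385,245))]:
    comp((W[...,2]>1.5),W,roi,n)
for n,roi in [('bottle',(130,185,165,215)),('jar',(130,110,160,138)),('beaker',(318,122,346,152))]:
    comp((W[...,2]>25),W,roi,n)
m=(W[...,2]>74);m[:130]=0;m[190:]=0;m[:,:210]=0;m[:,280:]=0
P=W[m];A=np.c_[P[:,:2],np.ones(len(P))];k=np.linalg.lstsq(A,P[:,2],rcond=None)[0];r=P[:,2]-A@k
print('plane',k,np.std(r),'ang',np.arctan(np.hypot(*k[:2])),'dir',np.arctan2(k[1],k[0]))
# stud head on ledge
for v in range(186,208): print(v,[int(x) for x in W[v,236:254,2]])
E
```

```text
ledge 456 [523.3  -2.   67.9] z [28.5 67.9 72.9]
  rect [521.7  10.6] [ 76.2 107.7] 0.5
lid? 1609 [629.2   2.8 103.9] z [ 75.1 103.9 130. ]
  rect [635.5   3.8] [119.9 148.6] 0.5
tab 39 [ 472.5 -290.9   37.8] z [ 1.5 37.8 44.2]
  rect [ 472.4 -295.9] [25.8 18. ] 10.8
plate 416 [ 463.2 -291.4    3.7] z [ 1.6  3.7 41.2]
  rect [ 462.  -292.8] [116.   76.7] 0.1
small 298 [ 327.  -297.1    3.5] z [ 1.6  3.5 29.9]
  rect [ 328.3 -295.5] [68.  95.5] 0.6
yellow 480 [ 435.1 -417.4    3.9] z [ 1.6  3.9 44. ]
  rect [ 434.1 -418.8] [ 79.9 129.8] 89.2
bottle 354 [495.7 294.1  83.8] z [ 29.7  83.8 122.8]
  rect [498.4 303.8] [58.4 58.2] 49.7
jar 255 [744.7 324.5  68.3] z [27.5 68.3 74.5]
  rect [747.1 328.4] [49.3 47.4] 80.1
beaker 238 [ 724.5 -285.3   62.7] z [26.2 62.7 84.2]
  rect [ 714.4 -279.2] [62.8 63.4] 46.6
plane [-4.90746741e-01 -1.59752421e-03  4.12607146e+02] 2.2450974150222716 ang 0.456219733359838 dir -3.1383373725381745
186 [62, 63, 69, 67, 68, 66, 70, 70, 67, 65, 71, 70, 67, 67, 66, 66, 65, 59]
187 [65, 72, 65, 73, 66, 67, 67, 69, 67, 66, 67, 70, 69, 64, 71, 69, 67, 59]Traceback (most recent call last):
  File "<stdin>", line 24, in <module>
ValueError: cannot convert float NaN to integer
```

Lid is at about 0.46 rad and the case yaw is near 0. I'll shut the lid first, pushing down at about x=582, y=3.

>>> arm_command(
  rows=[37,-47,0,9,0,37,-47,0,9,0,37,-47,0,0,0,37,-47,0,0,0,37,-47,0,0,0],
  newtons=15,
)

```text
clock: 0.72
eef_pos: [356.6, 286.1, 216.4]
eef_rot: [-3.142, -0.0, 3.14]
wrist_force: [0.4, 0.8, 0.6]
finger_gap: 47.6
```

>>> arm_command(
  rows=[37,-47,0,0,0,37,-47,0,0,0,37,-47,0,0,0,37,-47,0,0,0,37,-47,0,0,0],
)

```text
clock: 1.35
eef_pos: [541.7, 51.0, 216.3]
eef_rot: [3.142, -0.0, 3.14]
wrist_force: [0.5, 0.4, 0.4]
finger_gap: 0.6
```

>>> arm_command(
  rows=[38,-49,0,0,0,0,0,-20,0,0,0,0,-20,0,0,0,0,0,0,0],
)

```text
clock: 1.85
eef_pos: [578.1, 3.8, 174.9]
eef_rot: [3.141, -0.003, 3.14]
wrist_force: [0.3, 0.3, 0.3]
finger_gap: 0.5
```

>>> arm_command(
  rows=[0,0,-20,0,0,0,0,-15,0,0,0,0,-10,0,0,0,0,-10,0,0,0,0,-10,0,0],
)

```text
clock: 2.48
eef_pos: [579.0, 3.8, 111.2]
eef_rot: [-3.142, 0.001, 3.14]
wrist_force: [-0.5, -1.0, 2.1]
finger_gap: 0.7
```

>>> arm_command(
  rows=[0,0,-10,0,0,0,0,-10,0,0,0,0,-8,0,0,0,0,-4,0,0,0,0,0,0,0],
)

```text
clock: 3.1
eef_pos: [579.0, 3.8, 79.5]
eef_rot: [3.142, 0.0, 3.14]
wrist_force: [0.6, -0.3, -0.3]
finger_gap: 0.3
```

>>> arm_command(
  rows=[0,0,-1,0,0,0,0,-1,0,0,0,0,0,0,0],
)

```text
clock: 3.48
eef_pos: [579.1, 3.8, 79.0]
eef_rot: [-3.141, 0.001, 3.14]
wrist_force: [-7.8, -0.0, 17.3]
finger_gap: 0.7
```

>>> arm_command(
  rows=[0,0,40,0,40,-20,0,40,0,40,-20,0,40,0,40,-20,0,20,0,40,0,0,0,0,40],
)

```text
clock: 4.1
eef_pos: [519.0, 3.8, 219.0]
eef_rot: [-3.141, 0.003, 3.14]
wrist_force: [-0.2, -0.7, -0.4]
finger_gap: 39.5
```

```bash
python3 - <<'E'
from h import *
import pickle
D={}
D['w1']=cam('wrist','w1.png'); D['t2']=cam('top')
print(manip.read_state()['eef_pos']);print(np.round(D['w1']['pose'],3).tolist(),D['w1']['fx'],D['w1']['cx'],D['w1']['cy'])
pickle.dump(D,open('d2.pkl','wb'))
W=pts(D['t2']);P=W[145:175,225:265].reshape(-1,3);P=P[P[:,2]>30];A=np.c_[P[:,:2],np.ones(len(P))];k=np.linalg.lstsq(A,P[:,2],rcond=None)[0];print('lid slope',k,np.median(P,0))
E
```

```text
[519.08409457   3.78723301 216.80138688]
[[0.002, 0.966, 0.259, 443.132], [1.0, -0.002, -0.001, 4.355], [0.0, 0.259, -0.966, 386.421], [0.0, 0.0, 0.0, 1.0]] 344.15284247831886 251.98331123693347 188.15222835967754
lid slope [-3.60315564e+00  4.77971704e-02  2.42178224e+03] [633.8778771   -7.10959771  69.73653339]
```

View pics/w1.png

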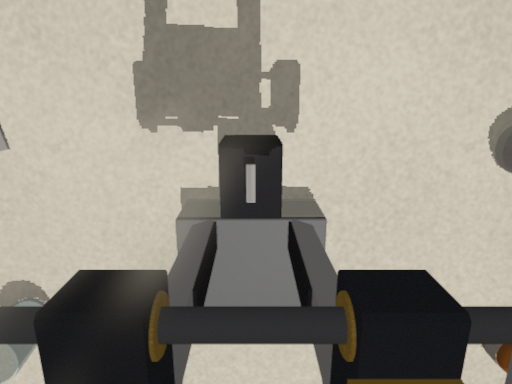

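The wrist view shows the lid shut, with the stud head as a grey bar at px (251,184) on the black ledge. I'll take a second shifted view, then move over the plate.

>>> arm_command(
  rows=[-20,-50,0,0,40,0,0,0,0,40,0,0,0,0,40],
)

```text
clock: 4.58
eef_pos: [499.1, -46.0, 216.6]
eef_rot: [3.141, -0.001, 3.139]
wrist_force: [0.6, -0.8, 0.1]
finger_gap: 39.9
```

```bash
cat >> h.py <<'E'
def line(c,u,v):
    d=c['pose'][:3,:3]@np.array([(u-c['cx'])/c['fx'],(v-c['cy'])/c['fy'],1]);return c['pose'][:3,3],d/np.linalg.norm(d)
def tri(obs):
    A=np.zeros((3,3));b=np.zeros(3)
    for c,u,v in obs:
        o,d=line(c,u,v);M=np.eye(3)-np.outer(d,d);A+=M;b+=M@o
    return np.linalg.solve(A,b)
E
python3 - <<'E'
from h import *
import pickle
D=pickle.load(open('d2.pkl','rb'))
D['w2']=cam('wrist','w2.png');pickle.dump(D,open('d2.pkl','wb'))
obs=[]
for n in ['w1','w2']:
    c=D[n];im=c['image'];g=im.max(-1)
    # search bright narrow bar inside the dark ledge
    u0,v0=(251,184) if n=='w1' else None or (0,0)
    if n=='w2':
        p=ray(D['w1'],251,184,85);q=np.linalg.inv(c['pose'])@np.r_[p,1];u0=int(c['cx']+c['fx']*q[0]/q[2]);v0=int(c['cy']+c['fy']*q[1]/q[2])
    r=np.zeros(g.shape,np.uint8);r[v0-26:v0+26,u0-16:u0+16]=1
    m=((g>110)&(r>0)).astype(np.uint8)
    k,lab,st,ce=cv2.connectedComponentsWithStats(m);i=1+np.argmax(st[1:,4]);print(n,(u0,v0),st[i],ce[i])
    cn=np.argwhere(lab==i)[:,::-1]
    B=cv2.boxPoints(cv2.minAreaRect(cn.astype(np.float32)))
    Q=np.array([ray(c,u,v,85)[:2] for u,v in cn],np.float32);R=cv2.minAreaRect(Q);print(' plane85',np.round(R,2) if 0 else R)
    W=pts(c);print(' depth z',np.nanmedian(W[lab==i][:,2]))
    obs.append((c,*ce[i]))
print('tri',tri(obs))
# lid flatness from depth w1, near stud x 570..600
W=pts(D['w1']);P=W[222:265,225:282].reshape(-1,3);P=P[~np.isnan(P[:,0])];A=np.c_[P[:,:2],np.ones(len(P))];k=np.linalg.lstsq(A,P[:,2],rcond=None)[0];print('lid',k,np.median(P,0))
c=D['w1'];g=c['image'].max(-1);m=((g<45)).astype(np.uint8);m[:140]=0;m[217:]=0;m[:,:210]=0;m[:,290:]=0
Q=np.array([ray(c,u,v,68)[:2] for v,u in np.argwhere(m)],np.float32);print('ledge',cv2.minAreaRect(Q))
E
```

```text
w1 (251, 184) [246 164  10  39 383] [250.51174935 183.14882507]
 plane85 ((519.4698486328125, 2.8287277221679688), (8.244084358215332, 35.40187454223633), 89.86775207519531)
 depth z 84.3982327919287
w2 (305, 206) [300 187  11  37 350] [304.86857143 204.49428571]
 plane85 ((519.23486328125, 2.5101866722106934), (34.39974594116211, 8.834183692932129), 0.004338621627539396)
 depth z 84.26538818340953
tri [519.7886181    2.95746533  81.98711361]
lid [-2.67226161e-03  9.38211398e-05  6.89659186e+01] [585.75571785   5.05957727  67.39957544]
ledge ((519.7005615234375, 7.14161491394043), (48.96216583251953, 74.26753997802734), 89.86785888671875)
```

Stud is at about (519.4, 2.7) with yaw near 0, head top at about 84, and the lid is flat. Now over the plate.

>>> arm_command(
  rows=[-6,-49,0,0,40,-6,-49,0,0,40,-6,-49,0,0,40,-6,-49,0,0,40,-6,-49,0,0,40],
)

```text
clock: 5.25
eef_pos: [469.2, -292.1, 217.0]
eef_rot: [3.141, -0.0, 3.141]
wrist_force: [0.7, -0.2, -0.4]
finger_gap: 39.9
```

>>> arm_command(
  rows=[0,0,0,0,40,0,0,0,0,40],
)

```text
clock: 5.5
eef_pos: [469.3, -290.3, 217.0]
eef_rot: [3.141, -0.001, 3.141]
wrist_force: [-0.0, 0.1, -0.5]
finger_gap: 40.0
```

```bash
python3 - <<'E'
from h import *
import pickle
D=pickle.load(open('d2.pkl','rb'))
D['p1']=cam('wrist','p1.png');pickle.dump(D,open('d2.pkl','wb'))
E
```

```text
(no output)
```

View pics/p1.png

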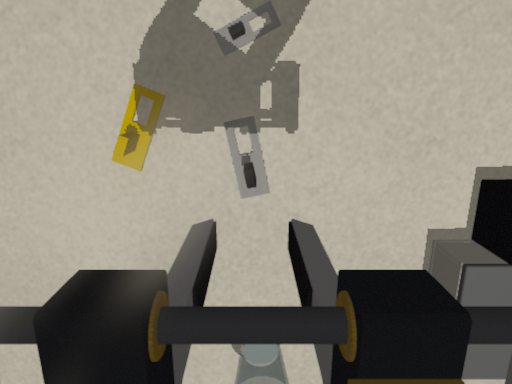

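>>> arm_command(
  rows=[-20,30,0,0,40,0,0,0,0,40,0,0,0,0,40],
)

```text
clock: 5.92
eef_pos: [449.4, -260.7, 217.8]
eef_rot: [-3.141, 0.001, 3.141]
wrist_force: [-0.5, 0.0, 0.0]
finger_gap: 40.2
```

```bash
python3 - <<'E'
from h import *
import pickle
D=pickle.load(open('d2.pkl','rb'))
D['p2']=cam('wrist','p2.png');pickle.dump(D,open('d2.pkl','wb'))
E
```

```text
(no output)
```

p1 shows the larger grey plate from (240,119) to (256,194), with its black tab at (249,171) and its tongue pointing away from the robot. Measuring from the two views.

```bash
python3 - <<'E'
from h import *
import pickle
D=pickle.load(open('d2.pkl','rb'))
ob=[];ot=[]
g0=np.array([249,160]);p0=ray(D['p1'],249,160,4)
for n in ['p1','p2']:
    c=D[n];im=c['image'].astype(int);g=im.max(-1);W=pts(c)
    q=np.linalg.inv(c['pose'])@np.r_[p0,1];u0=int(c['cx']+c['fx']*q[0]/q[2]);v0=int(c['cy']+c['fy']*q[1]/q[2])
    r=np.zeros(g.shape,bool);r[v0-50:v0+50,u0-40:u0+40]=1
    # plate top from depth: 2.2<z<6
    m=(r&(W[...,2]>2.2)&(W[...,2]<6.5)).astype(np.uint8);k,lab,st,ce=cv2.connectedComponentsWithStats(m)
    i=1+np.argmax(st[1:,4]);P=W[lab==i];R=cv2.minAreaRect(P[:,:2].astype(np.float32));print(n,'plate',st[i],R,np.median(P[:,2]))
    # tab top: z>36
    m=(r&(W[...,2]>37)&(W[...,2]<50));P=W[m];print(' tabtop',m.sum(),np.round(np.median(P,0),1),cv2.minAreaRect(P[:,:2].astype(np.float32)))
    v,u=np.argwhere(m).mean(0);ot.append((c,u,v))
    # dark mask
    d=(r&(g<60)&(W[...,2]>8)).astype(np.uint8);print(' dark tab bbox',cv2.boundingRect(d))
print('tri tab top',tri(ot))
E
```

```text
p1 plate [ 223  116   47   83 1643] ((460.6590881347656, -295.8890686035156), (89.28057098388672, 34.025238037109375), 12.067963600158691) 3.4957774548242355
 tabtop 190 [ 474.2 -292.8   41.3] ((474.4747314453125, -292.7409362792969), (20.15304946899414, 9.930418968200684), 11.055705070495605)
 dark tab bbox (244, 163, 12, 25)
p2 plate [ 197  134   47   81 1524] ((460.62603759765625, -295.8468017578125), (89.22288513183594, 34.31869125366211), 11.975652694702148) 3.4946697696323668
 tabtop 188 [ 473.8 -292.6   41.3] ((474.52362060546875, -292.7051086425781), (19.88907241821289, 9.838520050048828), 11.49445915222168)
 dark tab bbox (213, 223, 3, 3)
tri tab top [ 474.69785905 -292.81996405   38.96029799]
```

>>> arm_command(
  rows=[25,-32,0,6,40,0,0,-50,6,40,0,0,-50,0,40,0,0,-50,0,40,0,0,0,0,40],
)

```text
clock: 6.6
eef_pos: [472.6, -292.3, 64.5]
eef_rot: [3.137, -0.004, -2.934]
wrist_force: [0.9, -0.0, 0.7]
finger_gap: 40.0
```

>>> arm_command(
  rows=[0,0,-20,0,40,0,0,-20,0,40,0,0,0,0,40],
)

```text
clock: 6.98
eef_pos: [474.3, -293.5, 28.5]
eef_rot: [-3.141, 0.0, -2.934]
wrist_force: [-0.1, -0.8, 1.1]
finger_gap: 40.0
```

>>> arm_command(
  rows=[0,0,-4,0,40,0,0,0,0,8,0,0,0,0,8,0,0,0,0,8,0,0,0,0,8],
  newtons=15,
)

```text
clock: 7.6
eef_pos: [473.9, -293.3, 23.7]
eef_rot: [-3.141, 0.0, -2.934]
wrist_force: [-0.9, -0.4, 1.8]
finger_gap: 9.8
```

>>> arm_command(
  rows=[0,0,20,0,8,0,0,40,0,8,0,0,40,0,8,0,0,40,0,8,0,0,0,0,8],
)

```text
clock: 8.22
eef_pos: [474.8, -293.9, 166.4]
eef_rot: [-3.138, 0.003, -2.934]
wrist_force: [-0.5, -0.3, -1.4]
finger_gap: 9.9
```

Held. Now to the front edge of the lid beside the ledge, where I'll press the tongue down on the edge so the plate pivots in the grip.

>>> arm_command(
  rows=[12,48,0,-6,8,12,48,0,-6,8,12,48,0,0,8,12,48,0,0,8,12,48,0,0,8],
)

```text
clock: 8.85
eef_pos: [533.6, -51.6, 162.3]
eef_rot: [3.141, -0.002, 3.14]
wrist_force: [0.4, 0.3, -0.7]
finger_gap: 10.0
```

>>> arm_command(
  rows=[0,3,0,0,8,0,0,0,0,8],
)

```text
clock: 9.1
eef_pos: [533.4, -50.4, 162.6]
eef_rot: [-3.142, -0.001, 3.14]
wrist_force: [0.3, 0.1, 0.1]
finger_gap: 9.7
```

```bash
python3 - <<'E'
from h import *
import pickle
D={'s':cam('side','s3.png'),'w':cam('wrist','w3.png')};pickle.dump(D,open('d3.pkl','wb'))
s=manip.read_state();print(s['eef_pos'],s['eef_rot'],s['joints'],s['clock'])
c=D['w'];cv2.imwrite('pics/ws3.png',np.hstack([D['s']['image'][120:260,180:380],D['w']['image'][100:240,150:350]]).repeat(2,0).repeat(2,1))
E
```

```text
[533.50436536 -51.1818392  162.98833092] [-3.14153654e+00 -7.27746802e-04  3.13889279e+00] [-1.63901529e-01  3.19289714e-01  1.62494369e+00 -1.84884566e-04
  1.19806856e+00 -1.73193063e+00] 9.2
```

View pics/ws3.png

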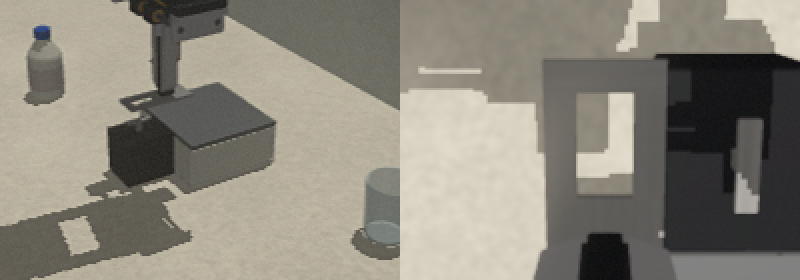

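The wrist view shows the plate held straight at px (302,150), with its eye clear; the side view shows it beside the stud. I'll write a plate-pose helper from the depth points.

```bash
cat >> h.py <<'E'
def plate(c,T):
    """plane fit on the plate part visible to the wrist camera; T = TCP position"""
    W=pts(c);m=(W[...,0]>T[0]-80)&(W[...,0]<T[0]-14)&(abs(W[...,1]-T[1])<26)&(W[...,2]>T[2]-75)&(W[...,2]<T[2]-8)
    k,lab,st,ce=cv2.connectedComponentsWithStats(m.astype(np.uint8),connectivity=4);i=1+np.argmax(st[1:,4]);m=lab==i
    P=W[m];q=np.ones(len(P),bool)
    for _ in range(5):
        A=np.c_[P[:,:2],np.ones(len(P))];f=np.linalg.lstsq(A[q],P[q,2],rcond=None)[0];q=abs(P[:,2]-A@f)<2.5
    P=P[q]
    th=np.arctan(f[0]);R=cv2.minAreaRect((P[:,:2]/[np.cos(th),1]).astype(np.float32))
    i0=np.percentile(P[:,0],0.5);sh=P[P[:,0]<i0+4]
    print('pts',len(P),'pitch deg %.1f roll %.1f'%(np.degrees(th),np.degrees(np.arctan(f[1]))),'short end x %.1f y %.1f (%.1f..%.1f) top z %.1f'%(P[:,0].min(),(sh[:,1].min()+sh[:,1].max())/2,sh[:,1].min(),sh[:,1].max(),f@[P[:,0].min(),T[1],1]))
    mid=P[abs(P[:,1]-T[1])<4];xs=np.sort(mid[:,0]);g=np.diff(xs);j=g.argmax();print('eye x %.1f..%.1f'%(xs[j],xs[j+1]), 'rel TCP short end', np.round(P[:,0].min()-T[0],1))
    return f
E
python3 - <<'E'
from h import *
import pickle
D=pickle.load(open('d3.pkl','rb'));plate(D['w'],np.array([533.5,-51.2,163]))
E
```

```text
pts 3316 pitch deg -0.2 roll -0.0 short end x 475.2 y -50.6 (-67.2..-34.0) top z 142.7
eye x 484.2..514.0 rel TCP short end -58.3
```

>>> arm_command(
  rows=[0,0,-30,0,8,0,0,-30,0,8,0,0,-7,0,8,0,0,0,0,8,0,0,0,0,8],
)

```text
clock: 9.82
eef_pos: [534.4, -50.5, 97.6]
eef_rot: [-3.141, 0.002, 3.14]
wrist_force: [-0.1, -0.2, -1.4]
finger_gap: 10.5
```

>>> arm_command(
  rows=[0,0,-4,0,8,0,0,-3,0,8,0,0,-2,0,8,0,0,-2,0,8,0,0,0,0,8],
)

```text
clock: 10.45
eef_pos: [533.9, -50.3, 86.1]
eef_rot: [-3.141, 0.0, 3.14]
wrist_force: [-4.4, -0.2, 6.4]
finger_gap: 9.9
```

```bash
python3 - <<'E'
from h import *
s=manip.read_state();print(s['eef_pos'],s['wrist_force']);plate(cam('wrist','w4.png'),s['eef_pos'])
E
```

```text
[533.8882344  -50.25928735  86.06335562] [-4.3687788  -0.15476712  6.43127925]
pts 3246 pitch deg 7.0 roll 0.0 short end x 476.2 y -50.0 (-67.0..-33.0) top z 60.8
eye x 485.2..514.6 rel TCP short end -57.7
```

>>> arm_command(
  rows=[0,0,-2,0,8,0,0,-2,0,8,0,0,0,0,8],
)

```text
clock: 10.88
eef_pos: [534.0, -50.3, 82.1]
eef_rot: [-3.141, 0.001, 3.14]
wrist_force: [-4.1, -0.9, 6.3]
finger_gap: 10.1
```

```bash
python3 - <<'E'
from h import *
s=manip.read_state();print(s['eef_pos'],s['wrist_force']);plate(cam('wrist','w5.png'),s['eef_pos'])
E
```

```text
[533.95608829 -50.28456621  82.05827753] [-4.11040646 -0.9106165   6.25498848]
pts 3169 pitch deg 12.4 roll -0.0 short end x 477.1 y -50.0 (-66.8..-33.2) top z 52.9
eye x 486.5..515.3 rel TCP short end -56.8
```

>>> arm_command(
  rows=[-2,0,-1,0,8,-2,0,-2,0,8,-2,0,-2,0,8,0,0,0,0,8],
  newtons=12,
)

```text
clock: 11.42
eef_pos: [527.5, -50.2, 76.2]
eef_rot: [3.141, -0.001, 3.14]
wrist_force: [-0.3, 0.8, 1.8]
finger_gap: 10.1
```

```bash
python3 - <<'E'
from h import *
s=manip.read_state();print(s['eef_pos'],s['wrist_force']);plate(cam('wrist','w6.png'),s['eef_pos'])
E
```

```text
[527.48852106 -50.19367427  76.19001685] [-0.32236787  0.7843588   1.7920746 ]
pts 2472 pitch deg 20.4 roll -0.0 short end x 476.5 y -49.9 (-66.8..-33.1) top z 40.5
eye x 478.4..478.9 rel TCP short end -51.0
```

>>> arm_command(
  rows=[-1,0,-2,0,8,-1,0,-2,0,8,0,0,0,0,8],
)

```text
clock: 11.85
eef_pos: [525.6, -50.2, 72.2]
eef_rot: [3.142, -0.001, 3.14]
wrist_force: [-0.1, 0.1, 1.8]
finger_gap: 9.7
```

>>> arm_command(
  rows=[0,0,25,0,8,-10,0,40,0,8,0,0,0,0,8,0,0,0,0,8],
)

```text
clock: 12.35
eef_pos: [515.4, -50.1, 136.5]
eef_rot: [3.141, -0.001, 3.14]
wrist_force: [0.0, -0.2, -2.0]
finger_gap: 9.9
```

```bash
python3 - <<'E'
from h import *
s=manip.read_state();print(s['eef_pos'],s['wrist_force'],s['clock']);plate(cam('wrist','w7.png'),s['eef_pos'])
E
```

```text
[515.39458119 -50.14503975 136.53270419] [ 0.024157   -0.15678262 -2.01126698] 12.35
pts 2211 pitch deg 25.5 roll -0.1 short end x 469.0 y -49.9 (-66.5..-33.2) top z 97.1
eye x 471.1..471.5 rel TCP short end -46.4
```

View pics/w7.png

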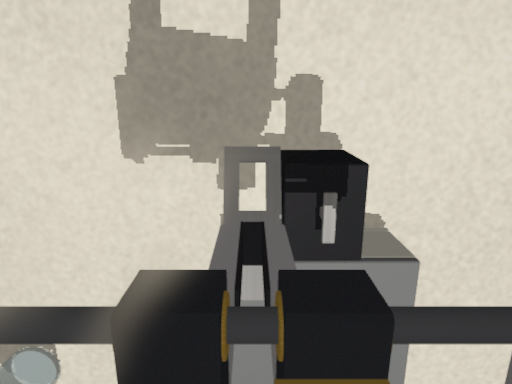

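The plate is held at a 25.5° tilt, short end down (short end at px (252,150)), and the stud is at (329,217). Moving to just above insertion, behind the head.

>>> arm_command(
  rows=[0,0,10,0,8,10,26,0,0,8,10,27,0,0,8,0,0,0,0,8,0,0,0,0,8],
)

```text
clock: 13.02
eef_pos: [535.6, 2.4, 147.3]
eef_rot: [-3.141, -0.001, 3.14]
wrist_force: [-0.1, 0.5, -0.8]
finger_gap: 9.9
```

```bash
python3 - <<'E'
from h import *
s=manip.read_state();print(s['eef_pos'],s['wrist_force'],s['clock']);c=cam('wrist','w8.png');plate(c,s['eef_pos'])
cv2.imwrite('pics/w8c.png',cv2.resize(c['image'][110:260,180:340],None,fx=4,fy=4))
W=pts(c);m=(c['image'].max(-1)>100)&(abs(W[...,2]-84.5)<2.5)&(abs(W[...,0]-519)<26)&(abs(W[...,1]-2.7)<10)
P=W[m];print('head',m.sum(),P.min(0),P.max(0),np.median(P,0))
E
```

```text
[535.62930703   2.44267057 147.32185568] [-0.14963412  0.49254351 -0.81608214] 13.025
pts 2214 pitch deg 25.5 roll -0.2 short end x 489.2 y 2.6 (-14.0..19.3) top z 107.8
eye x 494.7..495.0 rel TCP short end -46.5Traceback (most recent call last):
  File "<stdin>", line 5, in <module>
    return umr_minimum(a, axis, None, out, keepdims, initial, where)
ValueError: zero-size array to reduction operation minimum which has no identity
```

View pics/w8c.png

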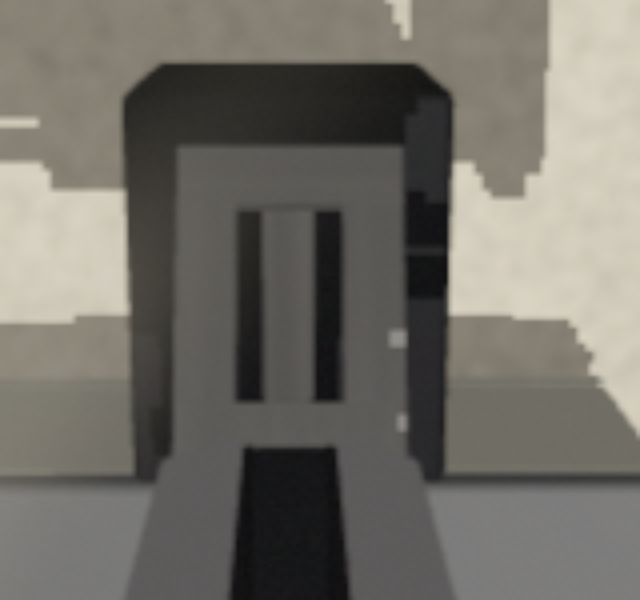

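The head shows through the eye and is centred sideways (head at about 288, eye at about 289). Descending.

>>> arm_command(
  rows=[0,0,-15,0,8,0,0,-8,0,8,0,0,-6,0,8,0,0,-4,0,8,0,0,0,0,8],
)

```text
clock: 13.7
eef_pos: [535.7, 2.8, 114.2]
eef_rot: [-3.142, -0.0, 3.14]
wrist_force: [0.5, -0.1, 0.1]
finger_gap: 9.9
```

```bash
python3 - <<'E'
from h import *
s=manip.read_state();print(s['eef_pos'],s['wrist_force'],s['clock']);c=cam('wrist');d=cam('side');plate(c,s['eef_pos'])
a=cv2.resize(c['image'][110:260,180:340],(400,375));b=cv2.resize(d['image'][150:225,220:300],(400,375),interpolation=cv2.INTER_CUBIC)
cv2.imwrite('pics/x9.png',np.hstack([a,b]))
E
```

```text
[535.74934872   2.7921934  114.24435307] [ 0.51526416 -0.07965798  0.07653138] 13.7
pts 1064 pitch deg 29.1 roll -0.2 short end x 484.8 y 2.9 (-23.0..28.8) top z 65.4
eye x 498.9..512.9 rel TCP short end -50.9
```

View pics/x9.png

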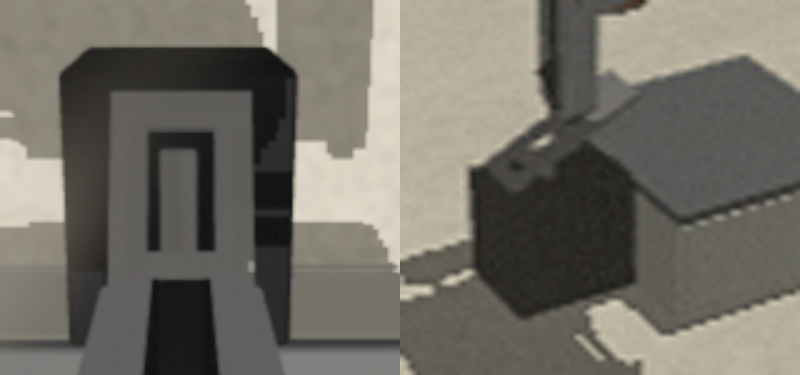

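No contact, and the bar is below and in front of the head end (gap visible at px (180,142)). Sliding under.

>>> arm_command(
  rows=[0,0,-1,0,8,5,0,0,0,8,5,0,0,0,8,4,0,0,0,8,0,0,0,0,8],
)

```text
clock: 14.42
eef_pos: [550.0, 2.8, 113.3]
eef_rot: [-3.142, -0.0, 3.14]
wrist_force: [0.9, -0.6, -0.8]
finger_gap: 10.1
```

>>> arm_command(
  rows=[1,0,-2,0,8,2,0,-2,0,8,2,0,-2.5,0,8,2,0,-2.5,0,8,0,0,0,0,8],
)

```text
clock: 15.05
eef_pos: [557.1, 2.8, 104.4]
eef_rot: [-3.142, 0.0, 3.14]
wrist_force: [1.1, 0.0, 0.7]
finger_gap: 10.0
```

>>> arm_command(
  rows=[2,0,-3,0,8,2,0,-3,0,8,2,0,-3,0,8,0,0,0,0,8],
)

```text
clock: 15.55
eef_pos: [562.7, 2.8, 95.0]
eef_rot: [3.142, -0.001, 3.14]
wrist_force: [-0.0, 0.1, 0.3]
finger_gap: 9.7
```

```bash
python3 - <<'E'
from h import *
s=manip.read_state();print(s['eef_pos'],s['wrist_force'],s['clock']);c=cam('wrist');d=cam('side');plate(c,s['eef_pos'])
a=cv2.resize(c['image'][110:260,180:340],(400,375));b=cv2.resize(d['image'][150:225,220:300],(400,375),interpolation=cv2.INTER_CUBIC)
cv2.imwrite('pics/x10.png',np.hstack([a,b]))
E
```

```text
[562.71052769   2.79533173  94.96451932] [-0.03198245  0.14298522  0.31161639] 15.55
pts 6290 pitch deg 11.4 roll 0.0 short end x 485.2 y 2.8 (-23.0..28.7) top z 66.0
eye x 503.1..543.5 rel TCP short end -77.5
```

View pics/x10.png

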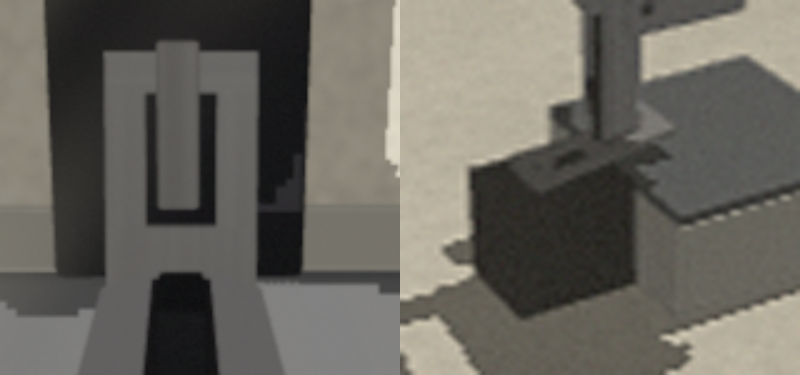

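The head now overlaps the short-end bar (px (178,60)) and the eye's far edge is clear of the head (210 against 222). Finishing the levelling.

>>> arm_command(
  rows=[2,0,-3,0,8,2,0,-3,0,8,1,0,-2,0,8,0,0,-1,0,8,0,0,0,0,8],
)

```text
clock: 16.27
eef_pos: [567.9, 2.8, 86.5]
eef_rot: [-3.142, 0.0, 3.14]
wrist_force: [0.8, 0.2, 0.0]
finger_gap: 9.8
```

```bash
python3 - <<'E'
from h import *
s=manip.read_state();print(s['eef_pos'],s['wrist_force'],s['clock']);c=cam('wrist');W=pts(c);T=s['eef_pos']
m=(abs(W[...,0]-535)<45)&(W[...,0]<T[0]-14)&(abs(abs(W[...,1]-T[1])-12)<3);P=W[m]
for x in range(490,550,5):
    q=P[abs(P[:,0]-x)<2.5];print(x,np.round(np.median(q[:,2]),1) if len(q) else None,end='; ')
E
```

```text
[567.94162262   2.79591327  86.45650769] [0.82039693 0.23483502 0.0183648 ] 16.275
490 67.4; 495 67.5; 500 67.6; 505 68.0; 510 71.6; 515 71.7; 520 71.7; 525 71.8; 530 71.9; 535 191.1; 540 196.0; 545 196.1;
```

Level under the head. Pulling it back 7 mm to centre the eye, then releasing.

>>> arm_command(
  rows=[-3,0,0,0,8,-4,0,0,0,8,0,0,-1,0,8,0,0,0,0,8,0,0,0,0,8],
)

```text
clock: 16.95
eef_pos: [560.7, 2.8, 85.4]
eef_rot: [-3.142, -0.001, 3.14]
wrist_force: [-1.4, -0.1, 2.4]
finger_gap: 10.0
```

>>> arm_command(
  rows=[0,0,0,0,12,0,0,0,0,20,0,0,0,0,40,0,0,0,0,40,0,0,15,0,40],
)

```text
clock: 17.58
eef_pos: [560.3, 2.8, 100.2]
eef_rot: [3.141, -0.002, 3.14]
wrist_force: [0.5, 0.2, -0.4]
finger_gap: 39.6
```

>>> arm_command(
  rows=[0,0,40,0,40,0,0,50,0,40,-15,0,30,0,40,-15,0,0,0,40,0,0,0,0,40],
)

```text
clock: 18.2
eef_pos: [530.5, 2.8, 221.8]
eef_rot: [-3.141, 0.002, 3.14]
wrist_force: [1.6, -0.0, 0.0]
finger_gap: 39.9
```

```bash
python3 - <<'E'
from h import *
s=manip.read_state();print(s['eef_pos'],s['wrist_force'],s['clock']);c=cam('wrist');W=pts(c)
m=(abs(abs(W[...,1]-2.7)-12)<3);P=W[m]
for x in range(485,620,5):
    q=P[abs(P[:,0]-x)<2.5];print(x,np.round(np.median(q[:,2]),1) if len(q) else None,end='; ')
a=cv2.resize(c['image'][110:290,160:352],(800*3//4,562));cv2.imwrite('pics/x11.png',a)
g=c['image'].max(-1)
m=((W[...,2]>70)&(W[...,2]<75)&(W[...,0]<600)&(W[...,0]>480)&(abs(W[...,1]-2.7)<30)).astype(np.uint8)
k,lab,st,ce=cv2.connectedComponentsWithStats(m,connectivity=4);i=1+np.argmax(st[1:,4]);print(cv2.minAreaRect(W[lab==i][:,:2].astype(np.float32)))
P=W[lab==i];print(np.linalg.lstsq(np.c_[P[:,:2]-[550,0],np.ones(len(P))],P[:,2],rcond=None)[0])
W=pts(cam('top'))
for n,r in [('bottle',(130,185,165,215)),('jar',(130,110,160,138)),('beaker',(318,122,346,152))]:
    w=W[r[1]:r[3],r[0]:r[2]];P=w[w[...,2]>25];print(n,cv2.minAreaRect(P[:,:2].astype(np.float32))[0])
E
```

```text
[530.54969131   2.81124502 221.76134594] [ 1.63750098 -0.04987543  0.03448945] 18.2
485 36.7; 490 67.6; 495 67.4; 500 322.5; 505 325.0; 510 72.4; 515 71.5; 520 71.4; 525 71.4; 530 71.3; 535 71.4; 540 71.4; 545 71.4; 550 71.4; 555 71.5; 560 71.4; 565 71.4; 570 71.6; 575 71.4; 580 71.2; 585 71.4; 590 67.4; 595 67.4; 600 67.4; 605 67.4; 610 67.3; 615 67.4; ((542.7373657226562, 2.603017807006836), (89.1218032836914, 33.90043640136719), 0.5537080764770508)
[-1.14578512e-03 -1.43989753e-03  7.14797750e+01]
bottle (497.29925537109375, 303.6339111328125)
jar (747.5524291992188, 327.1608581542969)
beaker (715.1668701171875, -278.78546142578125)
```

View pics/x11.png

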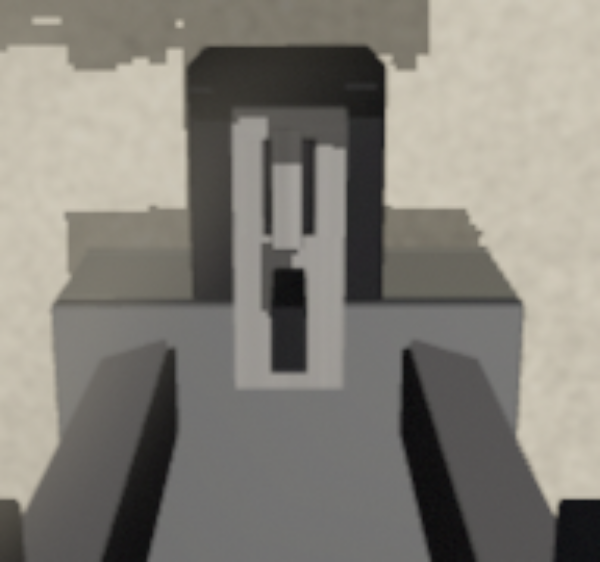

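The plate lies level with the head over its short bar. The eye centre is about +3 mm from the stud and the tip about +68 mm. Handing in.

```bash
python3 -c "
from cell import manip
print(manip.sign_off())"
```

```text
the job is handed in; nothing more can be done
None
```

I shut the lid and secured it with the larger grey latch plate, then handed the job in at about 18 s of the 54 s allowed. Sign-off gives no verdict, so the results below are my own camera checks.

**How it was done:**
- **Lid:** pushed down with the closed fingers until the force rose to about 17 N.
- **Tilting the plate:** gripped it by the tab and pressed its tongue on the lid's front edge, which pivoted it to about 25° in the grip.
- **Hooking on:** lowered the eye over the stud head and slid the short bar under the head. I then laid the plate level, pulled it back 7 mm to centre the eye, and released it.

**Last checks:**

| Check | Measured | Allowed |
|---|---|---|
| Plate slope | about 0.002 rad | under 0.09 rad |
| Eye centre from stud, along | about +3 mm | ±14 mm |
| Eye centre from stud, across | about 0 mm | ±7.5 mm |
| Tongue end from stud | about +68 mm, over the lid | 43 to 85 mm |
| Plate top above ledge and lid | 4 mm (eye centre about 2 mm up) | eye centre under 8 mm |

- **Lid:** it measured flat, within about 0.003 rad, right after shutting. The last picture showed it level around the plate.
- **Bottle, jar and beaker:** they stayed within about 1.5 mm of where they started, which is camera noise.
- **Arm:** it was well clear of everything at hand-in.

**Disagreements:**
- Triangulated heights of the stud head and tab top came out 2 to 3 mm lower than the depth readings. I used the depth values, which matched the text.
- Two plate-tilt fits taken near the ledge picked up ledge points, so I ignored them and judged from the pictures.
- One lid-slope fit from the top camera was wrong because its region took in other surfaces. The wrist-camera fit replaced it.

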